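Index the finishing turntable one hole

ROBOT

A 7-joint arm with a two-finger parallel gripper is mounted at the origin on the work surface. World frame = base frame: x ahead of the robot, y to its left, z up, the work surface at z = 0. Lengths are in m, angles in degrees, forces in N, time in s.
With the tool pointing down it reaches from about 0.425 to 0.825 m from the base axis. Payload 3.6 kg.
Tool frame: the origin (TCP) lies at the very end of the fingers, on their centre line; the grasp point (between the pads) lies 19 mm behind it (r.tcp_to_grasp is the distance from the TCP to the grasp point, in m); z points along the fingers, y is the direction in which the jaws open and shut (so a half turn about z gives the same grasp; the last joint's range is limited). The gripper opens to 93 mm and grips with 3 to 60 N. Pads are 15 mm wide; open, the fingers measure 128 mm over their backs; the gripper's body (75 mm by 188 mm) begins 65 mm behind the grasp point.
Start: joints at [-64.544, 35.231, -0.722, 81.555, 0.464, 63.22, -2.315], TCP at [0.295, 0.579, 0.219] pointing down, gripper open.
Joint ranges: [-178.69, 178.69], [-17.37, 117.87], [-77.05, 75.6], [15.02, 138.74], [-78.02, 258.01], [0.78, 113.62], [-162.83, 162.83]. Speed limits (degrees/s): [159.86, 159.86, 180, 180, 180, 180, 180].

INTERFACE

Orientations are given as [roll, pitch, yaw] about the fixed x, y, z axes, in that order (R = Rz(yaw) Ry(pitch) Rx(roll)).
In Python, from cell import r, eyes, workorder gives the robot as it stands.
- The arm moves only by the tool apply_moves, never from a script. Its argument "series" is a list of rows, each a list of 2 entries, a list of its own where there are three numbers: the shift along the world's x, y, z in m, then the turn, a rotation vector about the world's x, y, z in rad. A call has 1 to 5 rows; each row shifts and turns the commanded pose from where the row before left it; what a row does not reach is not made up. A row lasts 1/8 s, in which the tool goes at most 62.5 mm and 10.7 degrees, less where a joint would pass 70% of its speed; a pose out of reach is approached as far as the arm can. A call with a gripper value outside its range is refused whole. "gripper" is the closure, from -1 (fully open) to 1 (shut), set as the call begins (left out, the last holds). The fingers move at their own pace and stop on an object; the grip force is fixed at half the most. Time passes only in rows, so rows that do not move let the fingers close. It gives the time, the measured TCP pose, the force and the opening at its end, in the units of the state.
- r.state(): the state, without advancing time (a new reading comes with each control period).
- eyes.camera(name): name is "side" or "top" or "wrist"; returns the picture (420x560x3 uint8, red, green, blue); there is no depth.
- eyes.camera_model(name): a dict with "fov_y" (degrees; the focal length in pixels is half the picture's height over the tangent of half this angle, whatever the lens; pixels are square), "cx", "cy" (the principal point, pixels), "k1" (the pictures are not rectified: a ray, as slopes to the right and down, at radius r is drawn at 1 + k1 r^2 times it, then the intrinsics apply), "cam_to_world" (4x4, takes a point from camera to world coordinates); the wrist camera has in their place "hand_eye" (4x4, takes a point from camera to tool coordinates, whose origin is the TCP and whose axes are the flange's). Camera axes: x right, y up, looking along -z (the intrinsics and any distortion apply to the point x, -y, -z); pixel columns grow to the right and rows downward; lengths in m; the calibration is good to about 2 mm. A picture is of the moment at which its call begins: read the wrist's pose just before it. camera_model takes no time and is no camera call.
- workorder.job_done(): hands the job in, once; it reports no verdict.
The state is a dict: "time_s": time; "joint_pos": joint angles; "dq": joint speeds; "joint_torque": joint torques, N m; "tcp_pos": TCP position; "orientation": TCP orientation; "wrist_force": force on the tool from outside, world axes, zero at the start; "ft_torque": the same for the moment, N m; "opening": opening from 0.0 (shut) to 1.0 (fully open).
Only numpy, scipy, OpenCV 4.12 (cv2) and the standard library are available. Lean on these libraries where they do the work, as an engineer would, in place of code of your own. Each camera call takes 0.05 s, during which the arm holds its last target. There are 200 camera calls.

TASK

Turn the freshly primed cabinet door on the finishing turntable one step towards the paint tin: hook a fingertip under the pull ring at the end of the index arm, lift the spring pin out of its hole, swing the arm to the next hole on the tin's side and let the pin spring fully home there. Be gentle with the ring (hook it, do not squeeze or wrench it), keep off the wet door and do not let it slip on its supports. Leave everything else on the bench where it is, and finish clear of it all.

Things in the scene. Friction and masses are not known exactly. Their poses are not given: they have to be found in the camera images.
- turntable: Fixed base of the finishing turntable. Origin on the bench under the vertical pivot; its -x axis points from the pivot to the middle hole of the index quadrant, roughly towards the robot; z up. The quadrant is a flat steel plate, top 40 mm above the bench, 235 to 305 mm from the pivot, with five 12 mm holes 15 degrees apart on an arc of 270 mm radius. At the start the pin sits in the middle hole.
- index_arm (a joint): Turn of the arm, with the door it carries, about the pivot, rad: 0 in the middle hole, positive towards the turntable's +y (clockwise from above). One hole is 0.2618 rad, 70 mm along the arc; stops at -0.62 and 0.62. It moves with 1 to 5 N at the ring, stays where it is left, and is locked (4 mrad play) while the pin is in a hole.
- index_pin (a joint): Lift of the spring pin, m: 0 fully home, its round-nosed 10 mm shank 8 mm deep in the hole; clear of the quadrant above 0.008; upper stop at 0.016. The spring pushes down with 6 N at home, 10 N at the stop. Let go between holes, the nose rides on the quadrant and drops by itself into the next hole it passes over.
- pull_ring: Rigid steel ring on the pin's head, 45 mm inside, 5 mm wire. Origin at its centre: 250 mm from the pivot, 118 mm high with the pin home. It leans 55 degrees from upright, back to the pivot: foot on the pin (270 mm from the pivot, 104 mm high), top 229 mm from it, 133 mm high; a finger tilted 35 degrees from vertical, tip towards the pivot, goes squarely through. -x from pivot to ring, z up.
- beam_end (a point): End of the arm's beam: middle of its top edge, 300 mm from the pivot, 66 mm high; axes as the ring's. The beam, 30 mm wide and 20 mm high, runs from here to the pivot. Under the ring's foot the plunger body, 22 mm across, stands on it up to 94 mm high.
- hub_top (a point): Point on the pivot axis at the height (98 mm) of the tops of the four rubber cones on which the door lies; axes turn with the arm.
- door: The freshly primed cabinet door, 297 x 355 x 19 mm, about 1.4 kg, oak frame and white panel, loose on the four cones of the turntable, its long sides across the arm. Origin at the centre of its underside, z up, x its 297 mm direction, along the arm. Its top is 117 mm above the bench, its near edge about 150 mm from the pivot.
- tin: The closed paint tin: squat, round, steel with a paper label and a wire handle, 108 mm across, 128 mm high, to the left or right of the turntable: it tells which way to turn. Origin at the centre of its underside.
- bottle: Bystander: tall white plastic bottle with a black cap, 72 mm across, 210 mm high, on the side where the tin is not. Origin at the centre of its underside.
- brush: Bystander: paint brush lying on the bench near the robot, 210 mm long along its x.
- knife: Bystander: filling knife lying on the bench, 210 mm long along its x.
- block: Bystander: sanding block, 98 x 68 x 26 mm. Origin at the centre of its underside.
- tape: Bystander: roll of masking tape lying flat, 104 mm across, 36 mm high. Origin at the centre of its underside.
- pyramid: Bystander: small black support pyramid, 45 mm high. Origin at the centre of its underside.
There are look-alikes about, which are no part of the job. Of the things that look like the tin, the middle-sized one is meant.

How it is judged:
By the outcome, as a careful person would: the job done as asked, in the order asked, and still so for the second after the job is handed in, with the robot touching nothing.
It also fails if it takes over 48 s, if anything falls off the work surface, if the arm or the gripper's body presses on something with over 40 N, if the wrist force passes 120 N, or if a joint passes its speed limit or range.

## Working session

There is one attempt and no reset: what is moved stays moved. The work goes in short steps, Python scripts to look and compute and a tool call to move; the robot and the scene stay as the last step left them, time stands still between calls to the robot, and variables do not carry over. Pictures are saved under pics/ and viewed, about 8 in all and at most 12, crops included, and the job is handed in when it is done.

Besides the shell and the picture viewer there is one more tool, called after "Call:" by a JSON object that holds its "op" and its "data", one argument or row to a line. apply_moves: Moves the arm, as the interface text tells. Its arguments: {"type":"object","properties":{"series":{"type":"array","items":{"type":"array"}},"gripper":{"type":"number"}},"required":["series"]}

```bash
mkdir -p pics
cat > h.py <<'E'
import numpy as np, cv2
from cell import r, eyes, workorder
from scipy.spatial.transform import Rotation as R
def save(n,f): 
    im=eyes.camera(n); cv2.imwrite(f,im[:,:,::-1]); return im
def cam(n,st=None):
    m=eyes.camera_model(n)
    if 'cam_to_world' in m: T=np.array(m['cam_to_world'])
    else:
        st=st or r.state(); W=np.eye(4); W[:3,:3]=R.from_euler('xyz',st['orientation'],degrees=True).as_matrix(); W[:3,3]=st['tcp_pos']; T=W@np.array(m['hand_eye'])
    f=210/np.tan(np.radians(m['fov_y'])/2); return m,T,f
def ray(c,u,v):
    m,T,f=c; d=np.array([(u-m['cx'])/f,(v-m['cy'])/f]); s=d.copy()
    for _ in range(20): s=d/(1+m['k1']*(s@s))
    w=T[:3,:3]@np.array([s[0],-s[1],-1]); return T[:3,3],w/np.linalg.norm(w)
def onz(c,u,v,z):
    o,w=ray(c,u,v); return o+w*(z-o[2])/w[2]
def proj(c,p):
    m,T,f=c; q=np.linalg.inv(T)@np.append(p,1); s=np.array([q[0],-q[1]])/-q[2]; s=s*(1+m['k1']*(s@s)); return s*f+[m['cx'],m['cy']]
def tri(a,b):
    (o1,w1),(o2,w2)=a,b; t=np.linalg.lstsq(np.c_[w1,-w2],o2-o1,rcond=None)[0]; p,q=o1+t[0]*w1,o2+t[1]*w2; return (p+q)/2,np.linalg.norm(p-q)
E
python3 - <<'E'
from h import *
print(r.state())
for n in ['top','side']:
    save(n,f'pics/{n}0.png'); m,T,f=cam(n); print(n,f,m['k1'],m['cx'],m['cy'],T.round(3).tolist())
print(eyes.camera_model('wrist'))
E
```

```text
{'time_s': 0.0, 'joint_pos': array([-64.54349774,  35.28843478,  -0.72017662,  81.63780209,
         0.46340185,  63.22005745,  -2.31579018]), 'dq': array([ 0.00073075,  0.03664828,  0.03254653, -0.0446523 ,  0.01425971,
        0.12103155, -0.02467018]), 'joint_torque': array([ 8.98708299e-05, -4.58946240e+01,  2.08726362e-01, -1.65749824e+01,
       -6.10789354e-02,  2.02535000e-02,  2.32471157e-04]), 'tcp_pos': array([0.29450137, 0.57859106, 0.2175109 ]), 'orientation': array([-1.79856609e+02,  2.93709433e-03,  1.53025403e+02]), 'wrist_force': array([ 0.16932426, -0.64292861, -0.66274908]), 'ft_torque': array([-0.00681109, -0.01279591, -0.05315052]), 'opening': 0.9975011456192873}
top 428.61782238913025 -0.0671059897342225 279.42489215929896 209.38616054196524 [[0.014, 0.998, -0.059, 0.413], [-1.0, 0.013, -0.006, -0.003], [-0.005, 0.059, 0.998, 1.178], [0.0, 0.0, 0.0, 1.0]]
side 421.53596178714264 -0.05981458241521515 275.5011097477133 207.15470375813698 [[0.398, 0.788, -0.47, -0.062], [-0.917, 0.348, -0.194, -0.238], [0.011, 0.509, 0.861, 1.104], [0.0, 0.0, 0.0, 1.0]]
{'fov_y': 61.55838859182641, 'cx': 278.3253174097816, 'cy': 202.39974580343966, 'k1': -0.035243457690031836, 'hand_eye': array([[-5.17037944e-04,  9.56241513e-01,  2.92578027e-01,
         8.23001646e-02],
       [ 9.99999270e-01,  8.13926823e-04, -8.93002980e-04,
         1.50454045e-03],
       [-1.09206362e-03,  2.92577352e-01, -9.56241236e-01,
        -1.67323945e-01],
       [ 0.00000000e+00,  0.00000000e+00,  0.00000000e+00,
         1.00000000e+00]])}
```

View pics/top0.png

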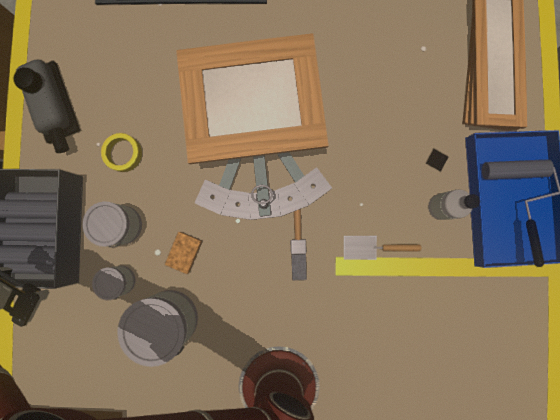

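View pics/side0.png

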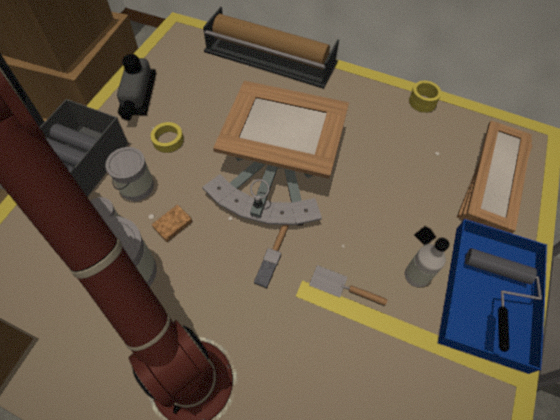

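Top view: there are three tin-like things, at (106,224), (112,282) and (152,332). By size (106,224) is the middle one. All are on the left (+y), and the white bottle is at (450,205) on the right. I'll enlarge to confirm this and to measure the quadrant.

Run:
```python
from h import *
im=cv2.imread('pics/top0.png')
a=cv2.resize(im[190:375,75:205],None,fx=2,fy=2,interpolation=cv2.INTER_CUBIC)
b=cv2.resize(im[150:225,185:340],None,fx=5,fy=5,interpolation=cv2.INTER_CUBIC) # 775x375
s=cv2.imread('pics/side0.png'); 
cv2.imwrite('pics/c1.png',b)
d=cv2.resize(s[130:235,195:330],None,fx=3.7,fy=3.7,interpolation=cv2.INTER_CUBIC)
o=np.zeros((400,800,3),np.uint8); o[:370,:260]=a; o[:d.shape[0],270:270+d.shape[1]]=d; cv2.imwrite('pics/c2.png',o)
c=cam('top')
# rim diameters: left/right edge pixels (eyeballed), height guess 0.128 mid
for n,l,rr,v in [('mid',83,127,224),('small',91,126,282),('large',118,187,332)]:
  for h in (.1,.128,.17): print(n,h,np.linalg.norm(onz(c,l,v,h)-onz(c,rr,v,h)).round(3),onz(c,(l+rr)/2,v,h).round(3))
```

```text
mid 0.1 0.115 [0.433 0.448 0.1  ]
mid 0.128 0.112 [0.432 0.436 0.128]
mid 0.17 0.108 [0.432 0.418 0.17 ]
small 0.1 0.091 [0.286 0.434 0.1  ]
small 0.128 0.088 [0.29  0.423 0.128]
small 0.17 0.085 [0.295 0.405 0.17 ]
large 0.1 0.176 [0.164 0.318 0.1  ]
large 0.128 0.171 [0.17  0.31  0.128]
large 0.17 0.164 [0.18  0.297 0.17 ]
```

View pics/c1.png

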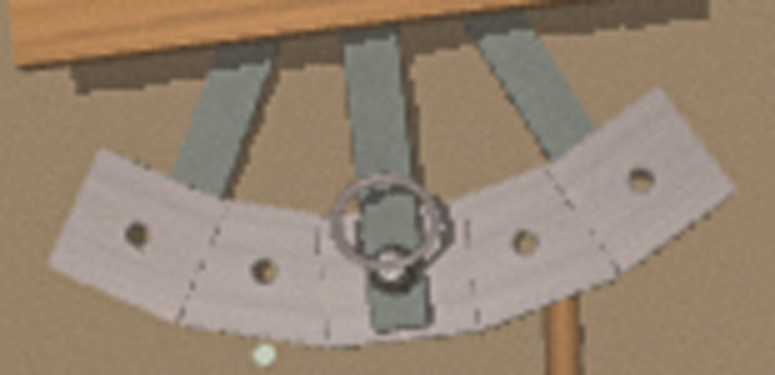

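View pics/c2.png

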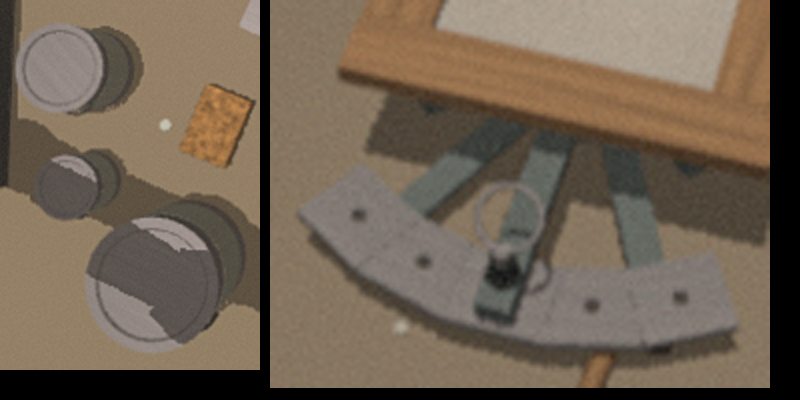

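The crop confirms it: the tin at (106,224) is about 110 mm across, against 85 mm for the small one and 170 mm for the large one. It stands on the left, so I turn towards +y. The free holes show in crop 1 at (137,235), (264,271), (525,243) and (641,180). The ring centre is near (388,222) there and near (509,217) in the side crop.

Run:
```python
from h import *
from scipy.optimize import least_squares
T=cam('top');S=cam('side')
ft=lambda x,y:((x+.5)/5-.5+185,(y+.5)/5-.5+150)
fs=lambda x,y:((x-270+.5)/3.7-.5+195,(y+.5)/3.7-.5+130)
ht=np.array([onz(T,*ft(*p),.04) for p in [(137,235),(264,271),(525,243),(641,180)]])
hs=np.array([onz(S,*fs(*p),.04) for p in [(359,215),(424,261),(592,305),(680,297)]])
print(ht.round(4),hs.round(4))
k=np.radians([30,15,-15,-30])
def mod(p):
    a=p[2]+np.pi-k; return np.c_[p[0]+.27*np.cos(a),p[1]+.27*np.sin(a)]
for h in (ht,hs,(ht+hs)/2):
    s=least_squares(lambda p:(mod(p)-h[:,:2]).ravel(),[.75,.05,0]); print('pose',s.x.round(4),np.degrees(s.x[2]).round(2),'res mm',(s.fun*1e3).round(1))
p=s.x
P=lambda rad,z,th=0:np.array([p[0]-rad*np.cos(p[2]-th),p[1]-rad*np.sin(p[2]-th),z])
print('ring pred',P(.25,.118).round(4),'tri',tri(ray(T,*ft(388,222)),ray(S,*fs(509,217))))
print('foot pred',P(.27,.104).round(4),'tri',tri(ray(T,*ft(392,264)),ray(S,*fs(503,250))))
print('next ring',P(.25,.118,.2618).round(4),'target hole',P(.27,.04,.2618).round(4))
```

```text
[[ 0.5116  0.1846  0.04  ]
 [ 0.4932  0.1162  0.04  ]
 [ 0.51   -0.0226  0.04  ]
 [ 0.5446 -0.0841  0.04  ]] [[ 0.5123  0.1859  0.04  ]
 [ 0.4943  0.1181  0.04  ]
 [ 0.5112 -0.0207  0.04  ]
 [ 0.546  -0.0815  0.04  ]]
pose [0.7603 0.0786 0.1219] 6.98 res mm [ 0.2 -0.4 -0.2  0.  -0.1  0.1  0.1  0.3]
pose [0.7614 0.0812 0.1247] 7.14 res mm [ 0.2  0.2 -0.4  0.   0.1  0.2  0.1 -0.3]
pose [0.7608 0.0799 0.1233] 7.06 res mm [ 0.2 -0.1 -0.3  0.  -0.   0.1  0.1 -0. ]
ring pred [0.5127 0.0492 0.118 ] tri (array([0.511803  , 0.04782432, 0.12339905]), np.float64(0.002676064910831558))
foot pred [0.4929 0.0467 0.104 ] tri (array([0.49272521, 0.04548126, 0.10606158]), np.float64(0.0008632236062997653))
next ring [0.5132 0.1144 0.118 ] target hole [0.4934 0.1172 0.04  ]
```

The pose is consistent: the hole fit leaves less than 0.4 mm, and the triangulated ring and foot match the prediction. Plan: keep the fingers shut, the jaw axis tangential and the tool tilted about 45°, and hook the ring from outside. First I fly across high up.

Call:
{"op": "apply_moves", "data": {
  "gripper": 1,
  "series": [
    [[0.011,-0.03,0.02],[0,0,-0.17]],
    [[0.011,-0.036,0.015],[0,0,-0.17]],
    [[0.011,-0.036,0.01],[0,0,-0.17]],
    [[0.011,-0.036,0.01],[0,0,-0.17]],
    [[0.011,-0.036,0.01],[0,0,-0.17]]
  ]
}}

```text
time_s: 0.72
tcp_pos: [0.3498, 0.4038, 0.2835]
orientation: [-179.9, 0.0, 104.0]
wrist_force: [0.8, 0.6, 0.2]
opening: 0.511
```

Call:
{"op": "apply_moves", "data": {
  "series": [
    [[0.011,-0.036,0],[0,0,-0.17]],
    [[0.011,-0.036,0],[0,0,-0.17]],
    [[0.011,-0.036,0],[0,0,-0.17]],
    [[0.011,-0.036,0],[0,0,-0.17]],
    [[0.011,-0.036,0],[0,0,-0.17]]
  ]
}}

```text
time_s: 1.35
tcp_pos: [0.4047, 0.224, 0.2834]
orientation: [-180.0, 0.0, 55.3]
wrist_force: [0.5, -1.1, 1.1]
opening: 0.014
```

Call:
{"op": "apply_moves", "data": {
  "series": [
    [[0.011,-0.036,0],[0,0,-0.17]],
    [[0.011,-0.036,0],[0,0,-0.17]],
    [[0.011,-0.036,0],[0,0,-0.17]],
    [[0.011,-0.036,0],[0,0,-0.17]],
    [[0.011,-0.036,0],[0,0,-0.17]]
  ]
}}

```text
time_s: 1.98
tcp_pos: [0.4597, 0.0443, 0.2834]
orientation: [-180.0, 0.0, 6.6]
wrist_force: [0.1, 0.5, -0.1]
opening: 0.003
```

Call:
{"op": "apply_moves", "data": {
  "series": [
    [[-0.003,-0.001,-0.018],[0.0193,-0.1557,0.008]],
    [[-0.003,-0.001,-0.018],[0.0193,-0.1557,0]],
    [[-0.003,-0.001,-0.018],[0.0193,-0.1557,0]],
    [[-0.003,-0.001,-0.018],[0.0193,-0.1557,0]],
    [[-0.003,0,-0.018],[0.0193,-0.1557,0]]
  ]
}}

```text
time_s: 2.6
tcp_pos: [0.4601, 0.0602, 0.238]
orientation: [-176.6, -33.4, 7.6]
wrist_force: [0.1, 0.3, 0.5]
opening: 0.004
```

```bash
cat > see.py <<'E'
from h import *
import sys
st=r.state(); save('wrist','pics/'+sys.argv[1]); c=cam('wrist',st)
Rm=R.from_euler('xyz',st['orientation'],degrees=True).as_matrix()
print(st['time_s'],st['tcp_pos'].round(4),Rm[:,2].round(3),Rm[:,0].round(3),st['joint_pos'].round(1),st['wrist_force'].round(1))
p=[.7608,.0799,.1233]
P=lambda rad,z,th=0,t=0:np.array([p[0]-rad*np.cos(p[2]-th)-t*np.sin(p[2]-th),p[1]-rad*np.sin(p[2]-th)+t*np.cos(p[2]-th),z])
th=float(sys.argv[2]) if len(sys.argv)>2 else 0; dz=float(sys.argv[3]) if len(sys.argv)>3 else 0
for n,q in dict(ring=P(.25,.118+dz,th),foot=P(.2705,.104+dz,th),top=P(.2295,.1325+dz,th),left=P(.25,.118+dz,th,.025),right=P(.25,.118+dz,th,-.025),beamend=P(.3,.066,th),hole_m1=P(.27,.04,-.2618),hole1=P(.27,.04,.2618)).items(): print(n,q.round(4),proj(c,q).round(1))
E
python3 see.py w1.png
```

```text
2.6 [0.4601 0.0602 0.238 ] [ 0.537  0.133 -0.833] [0.827 0.111 0.551] [-16.3   6.9   9.5 136.5 -55.9   5.8 -34.2] [0.1 0.3 0.5]
ring [0.5127 0.0492 0.118 ] [309.3 220.7]
foot [0.4924 0.0466 0.104 ] [308.4 246.3]
top [0.533  0.0517 0.1325] [310.3 193.6]
left [0.5096 0.074  0.118 ] [281.1 219.9]
right [0.5158 0.0243 0.118 ] [337.8 221.5]
beamend [0.4631 0.043  0.066 ] [306.6 282.2]
hole_m1 [ 0.5106 -0.0215  0.04  ] [371.6 249.2]
hole1 [0.4934 0.1172 0.04  ] [243.1 244.9]
```

View pics/w1.png

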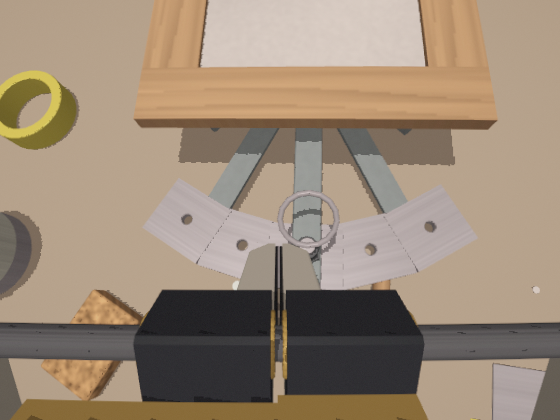

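The wrist view agrees with the model: the ring is seen at (309,220) against (309,221) predicted, and the holes match too. Joints 4 and 6 are near their limits here, so I'll use the 35° tilt and a point slightly further out.

```bash
cat > to.py <<'E'
from h import *
import sys
# usage: x y z tilt yaw -> shift & rotvec to go
x,y,z,a,s=map(float,sys.argv[1:6]); a,s=np.radians([a,s])
u=np.array([np.cos(s),np.sin(s),0]); k=np.array([0,0,1.])
Z=np.sin(a)*u-np.cos(a)*k; X=np.cos(a)*u+np.sin(a)*k
D=np.c_[X,np.cross(Z,X),Z]; st=r.state(); C=R.from_euler('xyz',st['orientation'],degrees=True)
rv=(R.from_matrix(D)*C.inv()).as_rotvec(); print('shift',(np.array([x,y,z])-st['tcp_pos']).round(4),'rv',rv.round(4),np.degrees(np.linalg.norm(rv)).round(1),'F',st['wrist_force'].round(1),st['joint_pos'].round(1))
E
python3 to.py .50 .047 .19 35 7.06
```

```text
shift [ 0.0401 -0.0117 -0.0485] rv [-0.0482 -0.0323 -0.0403] 4.0 F [-0.8  0.6  0.4] [-15.3   6.8   8.7 136.6 -56.3   5.8 -33.8]
```

Call:
{"op": "apply_moves", "data": {
  "series": [
    [[0.015,-0.003,-0.005],[0,0,0]],
    [[0.015,-0.003,-0.01],[-0.01,-0.01,-0.01]],
    [[0.01,-0.003,-0.015],[-0.02,-0.01,-0.015]],
    [[0,-0.003,-0.018],[-0.018,-0.012,-0.015]]
  ]
}}

```text
time_s: 3.15
tcp_pos: [0.5071, 0.0457, 0.2123]
orientation: [179.9, -33.1, 7.1]
wrist_force: [-0.5, 0.0, 1.6]
opening: 0.003
```

```bash
python3 to.py .5 .047 .17 35 7.06
```

```text
shift [-0.0071  0.0013 -0.0423] rv [ 0.0055 -0.0325 -0.    ] 1.9 F [-0.5  0.   1.6] [-11.9  13.7   4.9 133.1 -77.7   0.9 -12.9]
```

```bash
cat > fk.py <<'E'
from h import *
from scipy.optimize import least_squares
import itertools
D=[([-64.5435,35.2884,-.7202,81.6378,.4634,63.22,-2.3158],[.2945,.5786,.2175],[-179.8566,.003,153.0254]),
   ([-16.3,6.9,9.5,136.5,-55.9,5.8,-34.2],[.4601,.0602,.2380],[-176.6,-33.4,7.6]),
   ([-11.9,13.7,4.9,133.1,-77.7,.9,-12.9],[.5071,.0457,.2123],[179.9,-33.1,7.1])]
def fk(q,s,p):
    q=np.radians(q)*s; T=np.eye(4)
    def st(ax,ang,t):
        M=np.eye(4); M[:3,:3]=R.from_euler(ax,ang).as_matrix(); M[:3,3]=M[:3,:3]@np.array(t); return M
    d,a,b,L,e4,e6,psi=p
    for ax,ang,t in [('z',q[0],(0,0,d)),('y',q[1],(0,0,a)),('z',q[2],(e4,0,0)),('y',q[3],(-e4,0,0)),('z',q[4],(0,0,b)),('y',q[5],(e6,0,0)),('z',q[6]+psi,(0,0,L))]: T=T@st(ax,ang,t)
    return T
if __name__=='__main__':
    best=[]
    for s in itertools.product([-1,1],[1],[-1,1],[1],[-1,1],[1],[-1,1]):
      for psi in (0,np.pi/2,np.pi,-np.pi/2):
        def f(p,full=False):
            o=[]
            for q,t,e in D:
                T=fk(q,np.array(s),p); o+=list(T[:3,3]-t); o+=list(.3*(R.from_matrix(T[:3,:3])*R.from_euler('xyz',e,degrees=True).inv()).as_rotvec())
            return np.array(o)
        z=least_squares(f,[.33,.35,.35,.25,0,0,psi]); best.append((z.cost,s,z.x,z.fun))
    best.sort(key=lambda t:t[0])
    for b in best[:3]: print(b[0],b[1],b[2].round(4)); 
    print(best[0][3].round(4))
E
python3 fk.py
```

```text
0.000274579295013069 (-1, 1, -1, 1, -1, 1, -1) [ 0.2382  0.5133  0.3497  0.2881  0.0165 -0.021   1.5715]
0.0002745792950130696 (-1, 1, -1, 1, -1, 1, -1) [ 0.2382  0.5133  0.3497  0.2881  0.0165 -0.021   1.5715]
0.00027457929501307083 (-1, 1, -1, 1, -1, 1, -1) [ 0.2382  0.5133  0.3497  0.2881  0.0165 -0.021   1.5715]
[-0.0197  0.01   -0.0016  0.     -0.     -0.0002  0.004   0.0026  0.003
  0.0002 -0.0001  0.0002 -0.0051  0.0004 -0.0015  0.      0.0003  0.0002]
```

```bash
cat > fk2.py <<'E'
from fk import *
S=np.array([-1,1,-1,1,-1,1,-1])
lo=np.array([-178.69,-17.37,-77.05,15.02,-78.02,.78,-162.83]);hi=np.array([178.69,117.87,75.6,138.74,258.01,113.62,162.83])
def chain(q):
    q=np.radians(q)*S; q=q.copy(); q[6]+=np.pi/2; M=np.eye(3); o=[]
    for ax,a in zip('zyzyzyz',q): M=M@R.from_euler(ax,a).as_matrix(); o.append(M)
    return o
# position = d z + M1 (0,y1,0) + M2(0,y2,a) + M3(e,0,0)+M4(f,0,0)+M5(0,y5,b)+M6(g,0,0)+M7(0,0,L)
def row(q):
    o=chain(q); return np.c_[[0,0,1],o[0][:,1],o[1][:,2],o[2][:,0],o[3][:,0],o[4][:,2],o[5][:,0],o[6][:,2]]
A=np.vstack([row(q) for q,_,_ in D]); y=np.hstack([t for _,t,_ in D])
lam=1e-3; P0=np.array([.3,0,.4,0,0,.35,0,.26])
W=P0+np.linalg.lstsq(np.vstack([A,lam*np.eye(8)]),np.r_[y-A@P0,np.zeros(8)],rcond=None)[0]
FK=lambda q:(row(q)@W,chain(q)[6])
def want(a,s):
    a,s=np.radians([a,s]); u=np.array([np.cos(s),np.sin(s),0]); k=np.array([0,0,1.]); Z=np.sin(a)*u-np.cos(a)*k; X=np.cos(a)*u+np.sin(a)*k; return np.c_[X,np.cross(Z,X),Z]
def ik(t,M,q0):
    f=lambda q:np.r_[(FK(q)[0]-t)*5,(R.from_matrix(FK(q)[1])*R.from_matrix(M).inv()).as_rotvec(),.0005*(q-q0)/57]
    return least_squares(f,np.clip(q0,lo+.5,hi-.5),bounds=(lo,hi))
if __name__=='__main__':
    print(W.round(4),(A@W-y).round(4))
    rng=np.random.default_rng(0)
    for tilt in (25,35,45):
      for flip in (0,180):
        M=want(tilt,7.06)@R.from_euler('z',flip,degrees=True).as_matrix(); t=np.array([.5127,.0492,.118])+.02*M[:,2]
        sol=[]
        for q5 in (-70,-30,0,60,120,180,230):
          for q3 in (-40,0,40):
            for q7 in (-90,0,90):
              z=ik(t,M,np.array([-5,30,q3,110,q5,10,q7.__float__()]))
              e=np.abs(z.fun[:6]).max()
              if e<2e-3: sol.append((np.abs(z.x[2]).round(),z.x.round(0)))
        sol.sort(key=lambda v:v[0]); print(tilt,flip,len(sol)); [print('  ',v[1].tolist()) for v in sol[::max(1,len(sol)//4)]]
E
python3 fk2.py
```

```text
[ 2.391e-01 -2.180e-02  5.596e-01 -4.200e-03 -4.600e-03  3.674e-01
 -4.000e-04  3.186e-01] [ 0.     -0.      0.     -0.      0.0001  0.0001  0.     -0.0001 -0.0001]
25 0 26
   [-8.0, 28.0, 0.0, 132.0, 175.0, 6.0, 94.0]
   [-5.0, 28.0, -5.0, 132.0, 150.0, 6.0, 119.0]
   [-15.0, 28.0, 9.0, 133.0, 216.0, 7.0, 53.0]
   [-22.0, 29.0, 19.0, 133.0, 238.0, 11.0, 31.0]
   [-30.0, 31.0, 32.0, 133.0, 249.0, 18.0, 20.0]
25 180 46
   [-8.0, 28.0, 0.0, 132.0, 175.0, 6.0, -86.0]
   [-13.0, 28.0, 7.0, 132.0, 208.0, 6.0, -119.0]
   [9.0, 31.0, -25.0, 131.0, 110.0, 15.0, -20.0]
   [18.0, 34.0, -38.0, 131.0, 102.0, 22.0, -12.0]
   [26.0, 39.0, -53.0, 130.0, 98.0, 33.0, -7.0]
35 0 26
   [20.0, 37.0, -43.0, 139.0, 133.0, 35.0, 138.0]
   [20.0, 37.0, -43.0, 139.0, 133.0, 35.0, 138.0]
   [20.0, 37.0, -43.0, 139.0, 133.0, 35.0, 138.0]
   [20.0, 37.0, -43.0, 139.0, 133.0, 35.0, 138.0]
   [20.0, 37.0, -43.0, 139.0, 133.0, 35.0, 138.0]
35 180 46
   [20.0, 37.0, -43.0, 139.0, 133.0, 35.0, -42.0]
   [20.0, 37.0, -43.0, 139.0, 133.0, 35.0, -42.0]
   [21.0, 37.0, -45.0, 139.0, 132.0, 36.0, -41.0]
   [27.0, 42.0, -57.0, 138.0, 123.0, 44.0, -31.0]
   [34.0, 54.0, -76.0, 138.0, 113.0, 60.0, -19.0]
45 0 0
45 180 0
```

The tilt is limited by joint 4, and by joint 6 being almost at zero. With the tool yawed half a turn the wrist can roll (q5 to about 180), which allows 25–30° of tilt. I'll back off, untilt and yaw +180°.

Call:
{"op": "apply_moves", "data": {
  "series": [
    [[0,0,0.015],[-0.0193,0.1557,0]],
    [[0,0,0.02],[-0.0193,0.1557,0]],
    [[0.01,0,0.02],[-0.0193,0.1557,0]],
    [[0.01,0,0.02],[-0.0133,0.1095,0]],
    [[0,0,0],[0,0,0.1]]
  ]
}}

```text
time_s: 3.78
tcp_pos: [0.5453, 0.0684, 0.2455]
orientation: [-175.3, -15.8, 13.1]
wrist_force: [-0.7, 0.8, -0.9]
opening: 0.001
```

```bash
python3 -c "
from h import *
s=r.state();print(s['joint_pos'].tolist(),s['tcp_pos'].tolist(),s['orientation'].tolist())"
```

```text
[-35.737797318209424, 22.1326582002273, 42.12726484095312, 110.15631960476888, -34.810097148430216, 43.84837602234929, -50.25610714506267] [0.5453396051176019, 0.06837527020304021, 0.24550295049610546] [-175.3406774091519, -15.777682396996637, 13.096353211908532]
```

Call:
{"op": "apply_moves", "data": {
  "series": [
    [[0,-0.005,0.015],[-0.055,0.13,0]],
    [[0,-0.005,0.015],[-0.055,0.13,0]],
    [[0,-0.005,0.01],[0,0,0.17]],
    [[0,-0.004,0],[0,0,0.17]],
    [[0,0,0],[0,0,0.17]]
  ]
}}

```text
time_s: 4.4
tcp_pos: [0.542, 0.0471, 0.2838]
orientation: [-178.0, 0.5, 42.5]
wrist_force: [1.2, 0.1, -0.7]
opening: 0.008
```

Call:
{"op": "apply_moves", "data": {
  "series": [
    [[0,0,0],[0,0,0.18]],
    [[0,0,0],[0,0,0.18]],
    [[0,0,0],[0,0,0.18]],
    [[0,0,0],[0,0,0.18]],
    [[0,0,0],[0,0,0.18]]
  ]
}}

```text
time_s: 5.03
tcp_pos: [0.5421, 0.0475, 0.2836]
orientation: [-177.7, 0.6, 94.1]
wrist_force: [0.9, -1.3, -0.3]
opening: 0.006
```

Call:
{"op": "apply_moves", "data": {
  "series": [
    [[0,0,0],[0,0,0.18]],
    [[0,0,0],[0,0,0.18]],
    [[0,0,0],[0,0,0.18]],
    [[0,0,0],[0,0,0.18]],
    [[0,0,0],[0,0,0.18]]
  ]
}}

```text
time_s: 5.65
tcp_pos: [0.5422, 0.0474, 0.2834]
orientation: [-177.5, 0.4, 145.6]
wrist_force: [-0.4, 0.7, -0.5]
opening: 0.005
```

```bash
cat > st.py <<'E'
from h import *
s=r.state();print([a.round(4).tolist() for a in (s['joint_pos'],s['tcp_pos'],s['orientation'],s['wrist_force'])],s['time_s'])
E
python3 st.py
```

```text
[[-17.5093, 23.353, 13.3489, 92.7656, -3.334, 65.782, 51.871], [0.5422, 0.0474, 0.2834], [-177.4706, 0.4086, 145.6365], [-0.4349, 0.6696, -0.4911]] 5.65
```

```bash
python3 - <<'E'
s=open('fk.py').read()
s=s.replace("179.9,-33.1,7.1])]","179.9,-33.1,7.1]),\n ([-35.7378,22.1327,42.1273,110.1563,-34.8101,43.8484,-50.2561],[.5453,.0684,.2455],[-175.34,-15.78,13.1]),\n ([-17.5093,23.353,13.3489,92.7656,-3.334,65.782,51.871],[.5422,.0474,.2834],[-177.47,.41,145.64])]")
open('fk.py','w').write(s)
E
cat > p.py <<'E'
from fk2 import *
print(W.round(4),(A@W-y).round(4))
ring=np.array([.5127,.0492,.118]); F=R.from_euler('z',180,degrees=True).as_matrix()
for tilt in (20,25,30,35):
  for back in (-.02,.02,.06):
    M=want(tilt,7.06)@F; t=ring-back*M[:,2]; best=None
    for q5 in (0,60,120,180):
      for q3 in (-30,0,30):
        z=ik(t,M,np.array([-8,28,q3,125,q5,10,90.-q5])); e=np.abs(z.fun[:6]).max(); m=np.minimum(z.x-lo,hi-z.x).min()
        if e<2e-3 and (best is None or m>best[0]): best=(m,z.x)
    print(tilt,back,None if best is None else (round(best[0],1),best[1].round(0).tolist()))
for q5 in (0,90,180): print(q5,chain(np.array([-8,25,0,115,q5,15,90.-q5]))[6][:,2].round(2))
E
python3 p.py
```

```text
[ 0.2506 -0.0218  0.5489  0.0013 -0.0012  0.3695  0.0006  0.3134] [-0.001  -0.002   0.0007 -0.0005  0.0001  0.0006 -0.0018  0.0003  0.0002
  0.0042  0.0013 -0.0014  0.0004  0.0006 -0.0001]
20 -0.02 (np.float64(12.8), [22.0, 36.0, -45.0, 126.0, 81.0, 27.0, 10.0])
20 0.02 (np.float64(13.3), [32.0, 37.0, -61.0, 125.0, 75.0, 37.0, 16.0])
20 0.06 (np.float64(14.1), [34.0, 30.0, -61.0, 125.0, 63.0, 34.0, 27.0])
25 -0.02 (np.float64(8.8), [24.0, 37.0, -48.0, 130.0, 99.0, 28.0, -8.0])
25 0.02 (np.float64(7.7), [8.0, 25.0, -22.0, 131.0, 88.0, 11.0, 1.0])
25 0.06 (np.float64(9.0), [34.0, 28.0, -59.0, 130.0, 77.0, 29.0, 13.0])
30 -0.02 (np.float64(5.3), [32.0, 45.0, -63.0, 133.0, 109.0, 44.0, -15.0])
30 0.02 (np.float64(4.3), [32.0, 37.0, -61.0, 134.0, 104.0, 36.0, -13.0])
30 0.06 (np.float64(3.8), [30.0, 25.0, -52.0, 135.0, 98.0, 23.0, -9.0])
35 -0.02 (np.float64(1.5), [34.0, 52.0, -71.0, 137.0, 116.0, 56.0, -20.0])
35 0.02 (np.float64(0.0), [37.0, 46.0, -75.0, 139.0, 111.0, 52.0, -19.0])
35 0.06 None
0 [ 0.42  0.06 -0.91]
90 [ 0.65 -0.17 -0.74]
180 [ 0.81  0.11 -0.57]
```

Call:
{"op": "apply_moves", "data": {
  "series": [
    [[0,0,0],[0,0,0.18]],
    [[0,0,0],[0,0,0.18]],
    [[0,0,0],[0,0,0.18]],
    [[0,0,0],[0,0,0.18]]
  ]
}}

```text
time_s: 6.15
tcp_pos: [0.5423, 0.0474, 0.2834]
orientation: [-177.5, 0.2, -173.1]
wrist_force: [0.6, -0.4, -0.6]
opening: 0.007
```

Call:
{"op": "apply_moves", "data": {
  "series": [
    [[-0.01,0,0],[-0.18,0,0]],
    [[-0.01,0,0],[-0.18,0,0]],
    [[-0.01,0,-0.01],[0,-0.12,0]],
    [[-0.01,0,-0.01],[0,-0.12,0]],
    [[0,0,-0.01],[0,-0.12,0]]
  ]
}}

```text
time_s: 6.78
tcp_pos: [0.5024, 0.0482, 0.2541]
orientation: [-154.8, 18.7, -173.3]
wrist_force: [0.2, 0.2, -0.2]
opening: 0.004
```

```bash
python3 st.py; python3 to.py .485 .046 .18 28 187.06
python3 - <<'E'
from h import *
print(R.from_euler('xyz',r.state()['orientation'],degrees=True).as_matrix().round(2))
E
```

```text
[[-37.8148, 17.1309, 14.7155, 116.8344, 38.251, 43.6275, 40.89], [0.5024, 0.0482, 0.2541], [-154.767, 18.7336, -173.2856], [0.2112, 0.2374, -0.2352]] 6.775
shift [-0.0174 -0.0022 -0.0741] rv [ 0.3518  0.8504 -0.031 ] 52.8 F [ 0.2  0.2 -0.2] [-37.8  17.1  14.7 116.8  38.3  43.6  40.9]
[[-0.94  0.03  0.34]
 [-0.11  0.91 -0.39]
 [-0.32 -0.4  -0.86]]
```

Call:
{"op": "apply_moves", "data": {
  "series": [
    [[-0.005,0,-0.015],[0.04,-0.08,0]],
    [[-0.005,0,-0.015],[0.06,-0.06,0]],
    [[-0.005,0,-0.015],[0.07,0,0]],
    [[0,0,-0.015],[0.07,0,0]],
    [[0,0,0],[0.06,0,0]]
  ]
}}

```text
time_s: 7.4
tcp_pos: [0.487, 0.0481, 0.1929]
orientation: [-173.0, 27.2, 178.7]
wrist_force: [-0.6, -0.1, 0.7]
opening: 0.006
```

```bash
python3 st.py; python3 to.py .485 .046 .18 -28 187.06
```

```text
[[-31.7792, 16.2699, 17.232, 131.2763, 47.5357, 13.4232, 26.1794], [0.487, 0.0481, 0.1929], [-173.0118, 27.205, 178.7233], [-0.6448, -0.1049, 0.7203]] 7.4
shift [-0.002  -0.0021 -0.0129] rv [ 0.1088 -0.0084  0.2019] 13.1 F [-0.6 -0.1  0.7] [-31.8  16.3  17.2 131.3  47.5  13.4  26.2]
```

Call:
{"op": "apply_moves", "data": {
  "series": [
    [[0,0,0],[0.036,-0.003,0.067]],
    [[0,-0.001,-0.005],[0.036,-0.003,0.067]],
    [[-0.002,-0.001,-0.008],[0.036,-0.003,0.067]],
    [[0,0,0],[0,0,0]]
  ]
}}

```text
time_s: 7.9
tcp_pos: [0.485, 0.0433, 0.1798]
orientation: [-180.0, 27.9, -173.4]
wrist_force: [0.3, -0.8, 0.0]
opening: 0.004
```

```bash
python3 to.py .4847 .0457 .171 -28 187.06; python3 see.py w2.png
```

```text
shift [-0.0003  0.0024 -0.0088] rv [ 0.0006 -0.0011  0.0079] 0.5 F [ 0.3 -0.8  0. ] [ -5.8  16.1  -3.  134.1  42.4   2.6  46.2]
7.9 [0.485  0.0433 0.1798] [ 0.465  0.053 -0.883] [-0.878 -0.102 -0.468] [ -5.8  16.1  -3.  134.1  42.4   2.6  46.2] [ 0.3 -0.8  0. ]
ring [0.5127 0.0492 0.118 ] [279.8 208.9]
foot [0.4924 0.0466 0.104 ] [279.5 173.5]
top [0.533  0.0517 0.1325] [280.  243.5]
left [0.5096 0.074  0.118 ] [315.5 208.6]
right [0.5158 0.0243 0.118 ] [244.1 209.1]
beamend [0.4631 0.043  0.066 ] [279.1 106.7]
hole_m1 [ 0.5106 -0.0215  0.04  ] [196.1 133.5]
hole1 [0.4934 0.1172 0.04  ] [362.8 132.3]
```

View pics/w2.png

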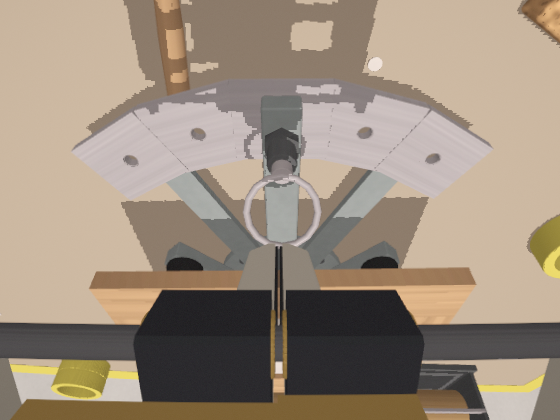

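The ring is clear ahead of the shut fingertips. Its centre is at (282,211) against (280,209) predicted, about 1–2 mm towards +y. I align and insert along the finger axis.

Call:
{"op": "apply_moves", "data": {
  "series": [
    [[-0.005,0.0026,0],[0,0,0.008]],
    [[0.007,0.0009,-0.0132],[0,0,0]],
    [[0.007,0.0009,-0.0132],[0,0,0]],
    [[0.007,0.0009,-0.0132],[0,0,0]],
    [[0,0,0],[0,0,0]]
  ]
}}

```text
time_s: 8.57
tcp_pos: [0.5063, 0.0541, 0.1548]
orientation: [180.0, 26.9, -172.2]
wrist_force: [-0.1, 0.8, 0.5]
opening: 0.007
```

```bash
python3 to.py .508 .0492 .1268 -28 187.06
```

```text
shift [ 0.0017 -0.0049 -0.028 ] rv [ 0.002  -0.0185 -0.0123] 1.3 F [-0.1  0.8  0.5] [ -8.1  20.7  -1.  132.2  79.8   0.8   9.3]
```

Call:
{"op": "apply_moves", "data": {
  "series": [
    [[-0.006,-0.002,0.004],[-0.1,0,0]],
    [[-0.006,-0.003,0.004],[-0.1,0,0]],
    [[0,0,0],[0,-0.06,0]],
    [[0,0,-0.008],[0,-0.04,0]],
    [[0,0,0],[0,0,0]]
  ]
}}

```text
time_s: 9.2
tcp_pos: [0.4928, 0.0459, 0.1556]
orientation: [-166.0, 29.0, -166.3]
wrist_force: [-0.3, -0.6, -0.3]
opening: 0.005
```

```bash
python3 to.py .4965 .0478 .1489 -28 187.06; python3 st.py
```

```text
shift [ 0.0037  0.0019 -0.0067] rv [0.2082 0.0556 0.0018] 12.3 F [-0.3 -0.6 -0.3] [-14.7  20.9  -4.6 136.5 105.8  18.7 -20.7]
[[-14.7225, 20.9352, -4.5573, 136.4543, 105.8441, 18.7104, -20.7281], [0.4928, 0.0459, 0.1556], [-165.9873, 28.9949, -166.3295], [-0.2801, -0.6276, -0.2875]] 9.2
```

Call:
{"op": "apply_moves", "data": {
  "series": [
    [[0.001,0.0005,-0.002],[0.05,0.01,0]],
    [[0.001,0.0005,-0.002],[0.05,0.01,0]],
    [[0.001,0.0005,-0.002],[0.04,0.01,0]],
    [[0,0,0],[0,0,0]]
  ]
}}

```text
time_s: 9.7
tcp_pos: [0.4979, 0.0458, 0.1507]
orientation: [-175.4, 29.1, -171.2]
wrist_force: [0.3, 0.3, -0.9]
opening: 0.005
```

```bash
python3 to.py .4965 .0478 .1489 -28 187.06; python3 st.py
```

```text
shift [-0.0014  0.002  -0.0018] rv [0.0674 0.0286 0.008 ] 4.2 F [ 0.3  0.3 -0.9] [ -3.3  21.2 -10.9 135.5 116.9  11.5 -29.6]
[[-3.2582, 21.1502, -10.8576, 135.4974, 116.9499, 11.5096, -29.5673], [0.4979, 0.0458, 0.1507], [-175.3908, 29.0921, -171.1964], [0.329, 0.2806, -0.8755]] 9.7
```

Call:
{"op": "apply_moves", "data": {
  "series": [
    [[0.001,0.002,-0.005],[0.02,0.005,0]],
    [[0.005,0.001,-0.009],[0.02,0.005,0]],
    [[0.005,0.001,-0.009],[0,0,0]],
    [[0,0,0],[0,0,0]]
  ]
}}

```text
time_s: 10.2
tcp_pos: [0.5084, 0.051, 0.1264]
orientation: [-178.1, 28.7, -172.4]
wrist_force: [-0.5, -0.0, 0.1]
opening: -0.001
```

```bash
python3 to.py .5127 .0498 .118 -28 187.06; python3 see.py w3.png
```

```text
shift [ 0.0043 -0.0012 -0.0084] rv [0.0271 0.0164 0.0057] 1.8 F [-0.5 -0.   0.1] [  4.2  25.7 -19.4 134.9 124.5  14.5 -36.5]
10.2 [0.5084 0.051  0.1264] [ 0.481  0.031 -0.876] [-0.869 -0.116 -0.481] [  4.2  25.7 -19.4 134.9 124.5  14.5 -36.5] [-0.5 -0.   0.1]
ring [0.5127 0.0492 0.118 ] [271.6 248.3]
foot [0.4924 0.0466 0.104 ] [271.9 203.7]
top [0.533  0.0517 0.1325] [271.3 291.3]
left [0.5096 0.074  0.118 ] [317.5 249.1]
right [0.5158 0.0243 0.118 ] [226.  247.4]
beamend [0.4631 0.043  0.066 ] [273.7 116.4]
hole_m1 [ 0.5106 -0.0215  0.04  ] [174.1 144.8]
hole1 [0.4934 0.1172 0.04  ] [379.5 147.2]
```

View pics/w3.png

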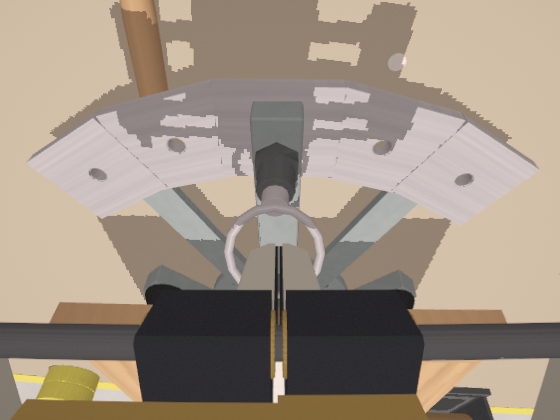

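The tip is in line with the ring opening: the ring spans about 231–319 with its foot at (275,207), and force is nil. Inserting.

Call:
{"op": "apply_moves", "data": {
  "series": [
    [[0.0045,0.0003,-0.008],[0,0,0]],
    [[0.0045,0.0003,-0.008],[0,0,0]],
    [[0.0045,0.0003,-0.008],[0,0,0]],
    [[0,0,0],[0,0,0]]
  ]
}}

```text
time_s: 10.75
tcp_pos: [0.5219, 0.0515, 0.1021]
orientation: [-178.2, 28.7, -172.4]
wrist_force: [0.1, 0.1, -0.8]
opening: 0.008
```

```bash
python3 to.py .522 .0515 .1005 -28 187.06
```

```text
shift [ 0.0001  0.     -0.0016] rv [0.0264 0.0161 0.0066] 1.8 F [ 0.1  0.1 -0.8] [  6.5  30.2 -22.9 134.2 128.2  18.7 -39.4]
```

Inside, with no contact. Take up the slack along the ring plane towards its top.

Call:
{"op": "apply_moves", "data": {
  "series": [
    [[0.0025,0.0003,0.0018],[0,0,0]],
    [[0.0025,0.0003,0.0018],[0,0,0]],
    [[0,0,0],[0,0,0]]
  ]
}}

```text
time_s: 11.12
tcp_pos: [0.5265, 0.0517, 0.1067]
orientation: [-178.1, 28.8, -172.4]
wrist_force: [-1.5, -0.9, -1.3]
opening: 0.002
```

Call:
{"op": "apply_moves", "data": {
  "series": [
    [[0.0008,0.0001,0.0015],[0,0,0]],
    [[0.0008,0.0001,0.0015],[0,0,0]],
    [[0,0,0],[0,0,0]]
  ]
}}

```text
time_s: 11.5
tcp_pos: [0.5272, 0.0518, 0.1089]
orientation: [-178.1, 28.7, -172.4]
wrist_force: [-3.9, -2.4, -3.1]
opening: 0.006
```

Contact made. The ring pushes slightly towards −y, so I shift −1 mm and lift.

Call:
{"op": "apply_moves", "data": {
  "series": [
    [[0,-0.0012,0.001],[0,0,0]],
    [[0,0,0.002],[0,0,0]],
    [[0,0,0.002],[0,0,0]],
    [[0,0,0],[0,0,0]]
  ]
}}

```text
time_s: 12.0
tcp_pos: [0.5271, 0.0514, 0.114]
orientation: [-178.2, 28.7, -172.4]
wrist_force: [-6.0, -1.7, -9.0]
opening: 0.005
```

Call:
{"op": "apply_moves", "data": {
  "series": [
    [[0,0,0.002],[0,0,0]],
    [[0,0,0.002],[0,0,0]],
    [[0,0,0.002],[0,0,0]],
    [[0,0,0],[0,0,0]]
  ]
}}

```text
time_s: 12.5
tcp_pos: [0.5271, 0.0514, 0.12]
orientation: [-178.2, 28.7, -172.4]
wrist_force: [-4.7, -0.5, -9.5]
opening: 0.002
```

```bash
python3 st.py
```

```text
[[3.3718, 27.3628, -17.8436, 132.6076, 124.1203, 13.6986, -35.3524], [0.5271, 0.0514, 0.12], [-178.1792, 28.6518, -172.3965], [-4.6646, -0.5211, -9.5039]] 12.5
```

```bash
python3 see.py w4.png 0 .012
python3 - <<'E'
from h import *
s=save('side','pics/s4.png')[:,:,::-1]; w=cv2.imread('pics/w4.png')
o=np.zeros((400,800,3),np.uint8); a=cv2.resize(s[130:235,195:305],None,fx=3.6,fy=3.6,interpolation=cv2.INTER_CUBIC); b=cv2.resize(w[90:320,170:380],None,fx=1.7,fy=1.7,interpolation=cv2.INTER_CUBIC)
o[:a.shape[0],:a.shape[1]]=a; o[:b.shape[0],410:410+b.shape[1]]=b; cv2.imwrite('pics/c4.png',o)
E
```

```text
12.5 [0.5271 0.0514 0.12  ] [ 0.479  0.032 -0.877] [-0.87  -0.116 -0.479] [  3.4  27.4 -17.8 132.6 124.1  13.7 -35.4] [-4.7 -0.5 -9.5]
ring [0.5127 0.0492 0.13  ] [273.4 256. ]
foot [0.4924 0.0466 0.116 ] [273.8 204.4]
top [0.533  0.0517 0.1445] [273.  305.4]
left [0.5096 0.074  0.13  ] [326.6 257. ]
right [0.5158 0.0243 0.13  ] [220.6 255. ]
beamend [0.4631 0.043  0.066 ] [276.5  91. ]
hole_m1 [ 0.5106 -0.0215  0.04  ] [168.3 127.2]
hole1 [0.4934 0.1172 0.04  ] [390.1 129.4]
```

View pics/c4.png

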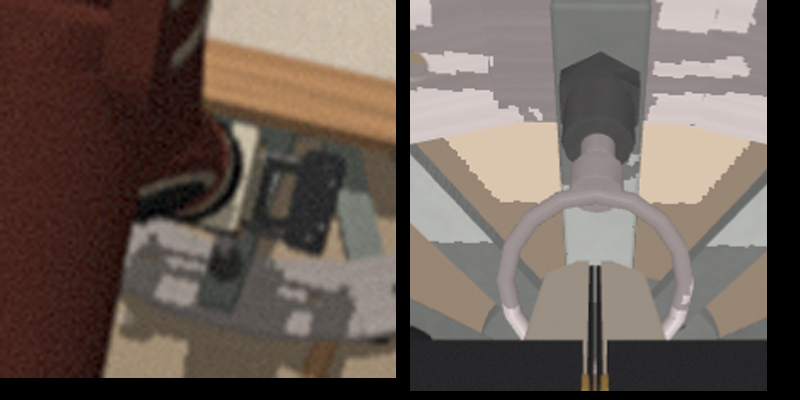

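The pin is lifted: the foot is at (280,208), the ring width matches a 12 mm lift, and the bare shank shows. Both finger corners are hooked under the ring. Now swing it gently along the arc.

Call:
{"op": "apply_moves", "data": {
  "series": [
    [[-0.0003,0.0025,0],[0,0,-0.01]],
    [[-0.0004,0.004,0],[0,0,-0.016]],
    [[-0.0004,0.005,0],[0,0,-0.02]],
    [[-0.0003,0.005,0],[0,0,-0.021]],
    [[-0.0002,0.005,0],[0,0,-0.021]]
  ]
}}

```text
time_s: 13.22
tcp_pos: [0.5255, 0.0725, 0.1198]
orientation: [-178.1, 28.6, -177.5]
wrist_force: [-4.7, -1.8, -8.7]
opening: 0.004
```

```bash
python3 st.py
```

```text
[[-4.9021, 27.1987, -13.6785, 132.1943, 114.815, 15.7621, -35.6839], [0.5255, 0.0725, 0.1198], [-178.1309, 28.6486, -177.5219], [-4.7498, -1.75, -8.6826]] 13.225
```

Call:
{"op": "apply_moves", "data": {
  "series": [
    [[-0.0002,0.005,0],[0,0,-0.021]],
    [[-0.0001,0.005,0],[0,0,-0.021]],
    [[0,0.005,0],[0,0,-0.021]],
    [[0.0001,0.005,0],[0,0,-0.021]],
    [[0.0002,0.005,0],[0,0,-0.021]]
  ]
}}

```text
time_s: 13.85
tcp_pos: [0.526, 0.0981, 0.1201]
orientation: [-178.1, 28.7, 176.5]
wrist_force: [-4.1, -1.2, -7.8]
opening: 0.003
```

Call:
{"op": "apply_moves", "data": {
  "series": [
    [[0.0004,0.005,0],[0,0,-0.021]],
    [[0.0004,0.004,0],[0,0,-0.018]],
    [[0.0004,0.003,0],[0,0,-0.012]],
    [[0.0002,0.0015,0],[0,0,-0.006]],
    [[0,0,0],[0,0,0]]
  ]
}}

```text
time_s: 14.48
tcp_pos: [0.5275, 0.1123, 0.1202]
orientation: [-178.2, 28.7, 173.3]
wrist_force: [-5.5, 1.0, -8.3]
opening: 0.01
```

```bash
python3 see.py w5.png .2618 .012;  python3 - <<'E'
from h import *
T=save('top','pics/t5.png')[:,:,::-1]; w=cv2.imread('pics/w5.png')
o=np.zeros((400,800,3),np.uint8); a=cv2.resize(T[120:225,170:300],None,fx=3,fy=3,interpolation=cv2.INTER_CUBIC); b=cv2.resize(w[70:320,150:390],None,fx=1.6,fy=1.6,interpolation=cv2.INTER_CUBIC)
o[:a.shape[0],:a.shape[1]]=a; o[:b.shape[0],410:410+b.shape[1]]=b; cv2.imwrite('pics/c5.png',o)
E
```

```text
14.475 [0.5275 0.1123 0.1202] [ 0.473 -0.087 -0.877] [-0.871  0.102 -0.48 ] [-17.4  28.   -8.5 129.2  94.3  19.8 -31.4] [-5.5  1.  -8.3]
ring [0.5132 0.1144 0.13  ] [274.9 256.4]
foot [0.4929 0.1172 0.116 ] [275.9 204.9]
top [0.5335 0.1116 0.1445] [273.9 305.5]
left [0.5166 0.1392 0.13  ] [327.8 257.7]
right [0.5097 0.0897 0.13  ] [222.1 255. ]
beamend [0.4637 0.1213 0.066 ] [279.1  91.7]
hole_m1 [ 0.5106 -0.0215  0.04  ] [ 85.5 158.1]
hole1 [0.4934 0.1172 0.04  ] [279.8 115.8]
```

View pics/c5.png

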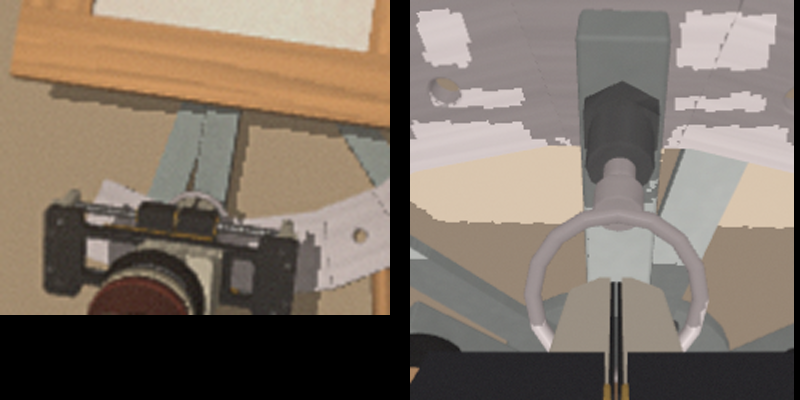

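The arm is about at the hole: foot (281,201) and beam end (283,96) show the same small camera bias as at angle 0, so it is within about 1 mm. Lower the pin.

Call:
{"op": "apply_moves", "data": {
  "series": [
    [[0,0,-0.0025],[0,0,0]],
    [[0,0,-0.0025],[0,0,0]],
    [[0,0,-0.002],[0,0,0]],
    [[0,0,-0.002],[0,0,0]],
    [[0,0,0],[0,0,0]]
  ]
}}

```text
time_s: 15.2
tcp_pos: [0.5276, 0.1123, 0.1113]
orientation: [-178.2, 28.7, 173.3]
wrist_force: [-5.9, 0.6, -6.9]
opening: 0.003
```

Call:
{"op": "apply_moves", "data": {
  "series": [
    [[0,0,-0.0025],[0,0,0]],
    [[0,0,-0.0025],[0,0,0]],
    [[0,0,0],[0,0,0]]
  ]
}}

```text
time_s: 15.58
tcp_pos: [0.529, 0.1127, 0.1079]
orientation: [-178.3, 29.0, 173.3]
wrist_force: [-6.7, -0.5, -0.8]
opening: 0.003
```

```bash
python3 see.py w6.png .2618 0
```

```text
15.575 [0.529  0.1127 0.1079] [ 0.477 -0.087 -0.875] [-0.869  0.102 -0.484] [-16.4  29.7 -10.  129.7 100.6  21.1 -37.8] [-6.7 -0.5 -0.8]
ring [0.5132 0.1144 0.118 ] [273.6 255.2]
foot [0.4929 0.1172 0.104 ] [274.6 203.4]
top [0.5335 0.1116 0.1325] [272.7 304.6]
left [0.5166 0.1392 0.118 ] [327.  256.5]
right [0.5097 0.0897 0.118 ] [220.5 253.8]
beamend [0.4637 0.1213 0.066 ] [277.2 101.7]
hole_m1 [ 0.5106 -0.0215  0.04  ] [ 76.  167.7]
hole1 [0.4934 0.1172 0.04  ] [278.2 124.7]
```

Force held at −7 N well below 8 mm lift and then vanished, which suggests the pin entered the hole. Relax the horizontal push and look.

Call:
{"op": "apply_moves", "data": {
  "series": [
    [[-0.003,0.0003,-0.001],[0,0,0]],
    [[-0.003,0.0003,-0.001],[0,0,0]],
    [[0,0,0],[0,0,0]]
  ]
}}

```text
time_s: 16.0
tcp_pos: [0.5244, 0.1122, 0.1061]
orientation: [-178.2, 29.1, 173.2]
wrist_force: [-0.4, -0.5, -0.4]
opening: 0.006
```

```bash
python3 see.py w7.png .2618 0
python3 - <<'E'
from h import *
w=cv2.imread('pics/w7.png'); cv2.imwrite('pics/c7.png',cv2.resize(w[70:320,150:400],None,fx=2.2,fy=2.2,interpolation=cv2.INTER_CUBIC))
E
```

```text
16.0 [0.5244 0.1122 0.1061] [ 0.478 -0.089 -0.874] [-0.868  0.103 -0.486] [-16.2  29.8 -10.6 130.5 102.2  21.9 -40. ] [-0.4 -0.5 -0.4]
ring [0.5132 0.1144 0.118 ] [275.8 264. ]
foot [0.4929 0.1172 0.104 ] [276.8 213.2]
top [0.5335 0.1116 0.1325] [274.9 312.6]
left [0.5166 0.1392 0.118 ] [328.6 265.3]
right [0.5097 0.0897 0.118 ] [223.4 262.7]
beamend [0.4637 0.1213 0.066 ] [279.2 112.2]
hole_m1 [ 0.5106 -0.0215  0.04  ] [ 79.4 174.6]
hole1 [0.4934 0.1172 0.04  ] [280.  132.9]
```

View pics/c7.png

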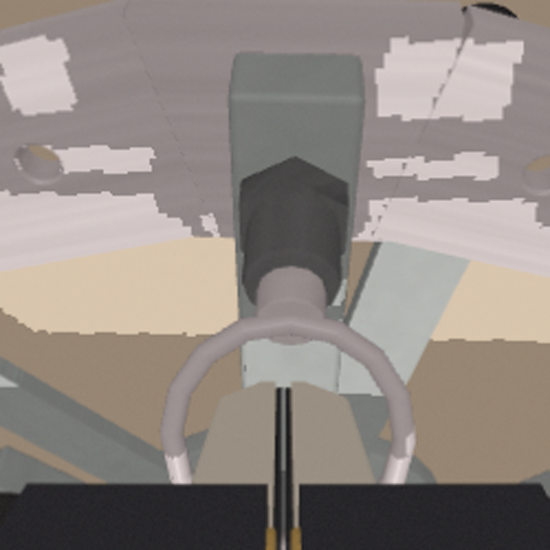

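The pin looks home: little shank shows, the foot is at (282,218) against (277,213) predicted for home, and the beam sits midway between the neighbouring holes. Withdraw along the finger axis.

Call:
{"op": "apply_moves", "data": {
  "series": [
    [[-0.0038,0.0007,0.007],[0,0,0]],
    [[-0.0038,0.0007,0.007],[0,0,0]],
    [[-0.0038,0.0007,0.007],[0,0,0]],
    [[0,0,0],[0,0,0]]
  ]
}}

```text
time_s: 16.55
tcp_pos: [0.5119, 0.1141, 0.1267]
orientation: [-178.2, 29.0, 173.2]
wrist_force: [0.5, 0.3, 0.1]
opening: 0.001
```

```bash
python3 st.py
```

```text
[[-18.3557, 26.4705, -8.8149, 130.9952, 94.4963, 20.5225, -32.9923], [0.5119, 0.1141, 0.1267], [-178.1717, 28.955, 173.2378], [0.4965, 0.2656, 0.1374]] 16.55
```

Call:
{"op": "apply_moves", "data": {
  "series": [
    [[-0.0038,0.0007,0.008],[0,0,0]],
    [[-0.005,0.001,0.01],[0,0,0]],
    [[-0.005,0.001,0.015],[0,0,0]],
    [[-0.004,0,0.02],[0,0.03,0]],
    [[0,0,0.025],[0,0.06,0]]
  ]
}}

```text
time_s: 17.18
tcp_pos: [0.4941, 0.1149, 0.198]
orientation: [-177.2, 24.5, 173.5]
wrist_force: [1.3, -0.2, 0.1]
opening: 0.005
```

Call:
{"op": "apply_moves", "data": {
  "series": [
    [[0,0,0.025],[0,0.1,0]],
    [[0,0,0.03],[0,0.1,0]],
    [[0,0,0.03],[0,0.1,0]],
    [[0,0.02,0.02],[0,0.05,0]],
    [[0,0.03,0.01],[0,0,0]]
  ]
}}

```text
time_s: 17.8
tcp_pos: [0.4976, 0.1628, 0.3115]
orientation: [-174.9, 5.5, 173.6]
wrist_force: [0.3, 0.2, -0.3]
opening: 0.003
```

Call:
{"op": "apply_moves", "data": {
  "series": [
    [[-0.01,0.04,0],[0,0,0]],
    [[-0.01,0.045,0],[0,0,0]],
    [[-0.01,0.045,0],[0,0,0]],
    [[-0.01,0.045,0],[0,0,0]],
    [[0,0.02,0],[0,0,0]]
  ]
}}

```text
time_s: 18.42
tcp_pos: [0.4544, 0.3615, 0.3102]
orientation: [-174.9, 5.3, 174.1]
wrist_force: [0.6, -0.7, 0.2]
opening: 0.006
```

```bash
python3 - <<'E'
from h import *
im=save('top','pics/t8.png')[:,:,::-1]; s=save('side','pics/s8.png')[:,:,::-1]
a=cv2.resize(im[140:230,180:340],None,fx=4,fy=4,interpolation=cv2.INTER_CUBIC); b=cv2.resize(s[160:240,190:330],None,fx=2.9,fy=2.9,interpolation=cv2.INTER_CUBIC)
o=np.zeros((600,650,3),np.uint8); o[:360,:640]=a; o[365:365+232,:406]=b; cv2.imwrite('pics/c8.png',o)
p=[.7608,.0799,.1233]; T=cam('top');S=cam('side')
P=lambda rad,z,th:np.array([p[0]-rad*np.cos(p[2]-th),p[1]-rad*np.sin(p[2]-th),z])
for n,rad,z in [('foot0',.2705,.104),('foot+8',.2705,.112),('ring',.25,.118),('beamend',.3,.066)]:
    q=P(rad,z,.2618); t=proj(T,q); u=proj(S,q); print(n,((t-[180,140])*4).round(),((u-[190,160])*2.9+[0,365]).round())
E
python3 st.py
```

```text
foot0 [217. 248.] [130. 449.]
foot+8 [216. 247.] [129. 444.]
ring [220. 214.] [141. 426.]
beamend [217. 298.] [116. 491.]
[[-25.145, 27.4256, -31.2821, 84.7908, 21.8708, 74.2217, 23.5791], [0.4555, 0.3604, 0.3099], [-174.9281, 5.3487, 174.0598], [-0.0516, -0.1656, 0.1055]] 18.525
```

View pics/c8.png

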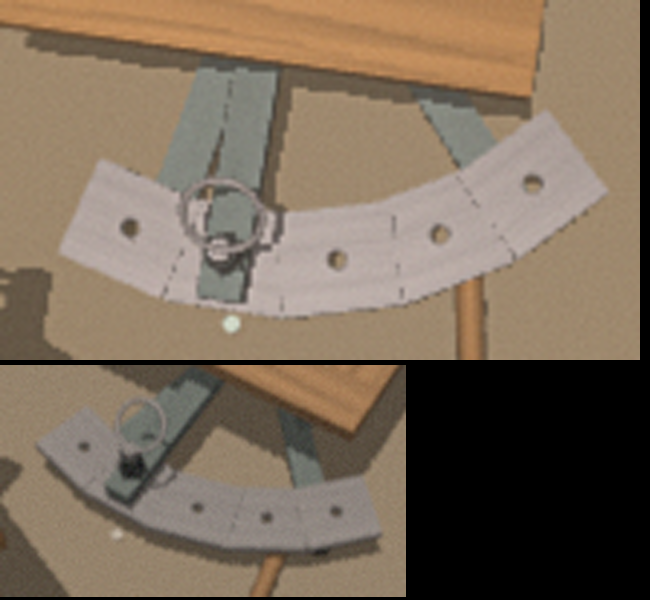

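All the evidence says the pin is home. The gap between plunger body and ring in the wrist view is about 11 px now, as at the start (about 10 px), against about 26 px when lifted. The final views match the predicted ring and beam end. The tool is clear with zero force, so I hand in.

```bash
python3 -c "
from h import *
print(workorder.job_done())"
```

```text
the job is handed in; nothing more can be done
None
```

The turntable is one hole further towards the paint tin, with the pin home in that hole. I handed the job in at 18.5 s of the 48 s allowed. I hooked the ring with the shut fingertips, lifted the pin about 12 mm and swung the arm 15° to the left along the arc. Then I lowered the pin and withdrew along the finger's axis.

**Which tin:** the middle-sized one of the three, about 110 mm across. All three stand on the left, so the direction was not in doubt.

**Forces:** the readings at the ring stayed at about 11 N or less. The gripper ended clear at 0.31 m height with zero force.

**Pin home:**
- The lifting force was still 7 N about 3 mm above home, so the pin was in the hole and not riding on the plate.
- In the wrist view, the gap between plunger body and ring went back to about 11 px. It was about 10 px at the start and about 26 px when lifted.
- The final top and side views show the beam over the target hole, with the ring within about 1 mm of where it should be.

**What did not match or was not checked:**
- The arm could not reach the 35° tilt here, so I hooked at about 29°. Finding a working wrist position took several moves above the bench, with no contact.
- The wrist camera read a steady 1–2.5 mm off the model; I compared it against the starting position and did not mend it.
- I saw no sign that the door slipped or that anything else moved, but I did not measure them separately.

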